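Tip the parts box into its taped bay and swing the cam lock shut

TASK

The steel parts box was left standing on its short end. Without gripping or lifting it, push it high on the face that carries the cam lock so that it topples onto its back and lies inside the taped outline, lock facing up; once it lies still there, push the lock's lever with a fingertip through its quarter turn, clockwise as seen from above, to the fully shut position, leaving the box inside the outline. Leave the anvil, the mallet and the two binding posts where they are and finish clear of everything.

Things in the scene. Friction and masses are not known exactly. Their poses are not given: they have to be found in the camera images.
- bay: Rectangle of pale 10 mm tape flat on the grey shelf, flush, 230 mm (its x) by 150 mm (its y) over the outer edges of the tape. Origin at its centre on the shelf, z up. Its x axis points from the end where the box stands to the end where the box's head is to land.
- parts_box: Steel parts box on its short end: 50 mm deep (its x), 90 wide (y), 150 tall (z), 0.5 to 1 kg, evenly filled, never opens. Origin at the centre of its underside as it stands. The lid face with the cam lock looks to its -x. About 1 to 2 N near its top tips it; past 18 degrees of lean (head moved 50 mm) it falls by itself. Lying as wanted: x down, z along the bay's x, lock face 50 mm above the shelf.
- box_centre (a point): Centre of the box (75 mm above its underside as it stands). At first it lies 80 to 120 mm to the bay's -x side of the bay's centre, within 10 mm of the centre line, and the box's x axis agrees with the bay's to 4 degrees, so tipping it about its lower back edge without sliding lands it inside the tape.
- foot_left (a point): Corner of the box's back face at the foot, on the box's +y side (one end of the edge it pivots on).
- foot_right (a point): Corner of the box's back face at the foot, on the box's -y side (other end of the pivot edge).
- head_left (a point): Corner of the box's back face at the head, on the box's +y side.
- head_right (a point): Corner of the box's back face at the head, on the box's -y side.
- lock_axis (a point): Centre of the lock face, where the lever's axis meets it: 25 mm in front of the box's mid-plane, 75 mm from either end, 45 mm from either side.
- lever (a joint): Cam lock lever angle in rad: 0 = open, lever across the box towards the box's -y side; 1.571 = shut against its stop, lever along the box pointing to the foot. It turns clockwise as one faces the lock. Starts between 0 and 0.25, stays where it is left; friction about 0.035 N m (about 1.3 N at 28 mm from the axis).
- lever_end (a point): Middle of the outer end of the lever, 42 mm from the lock axis and 13 mm proud of the lock face. The lever is a plain black bar, 11 mm wide, 42 mm long from the axis, filling the height from 4 to 22 mm above the lock face, with a 20 mm round hub 22 mm high on the axis.
- anvil: Bystander: square steel bench anvil, 65 x 65 mm, 34 mm high, beside the bay on its +y side. Origin under its centre.
- mallet: Bystander: nylon-faced mallet lying beside the bay on its -y side, 200 mm long along its x (head at +x, 74 mm wide, 32 mm high). Origin under its middle.
- post1: Bystander: brass binding post standing past the bay's far end, 22 mm foot, 44 mm high. Origin under its centre.
- post2: Bystander: second brass binding post, same, beside the first.
There are look-alikes about, which are no part of the job. There is more than one size of the parts_box; the job needs the largest.

How it is judged:
By the outcome, as a careful person would: the job done as asked, in the order asked, and still so for the second after the job is handed in, with the robot touching nothing.
It also fails if it takes over 48 s, if anything falls off the work surface, if the arm or the gripper's body presses on something with over 40 N, if the wrist force passes 120 N, or if a joint passes its speed limit or range.

ROBOT

A 6-joint arm with a two-finger parallel gripper is mounted at the origin on the work surface. World frame = base frame: x ahead of the robot, y to its left, z up, the work surface at z = 0. Lengths are in mm, angles in rad, forces in N, time in s.
With the tool pointing down it reaches from about 350 to 875 mm from the base axis. Payload 4.2 kg.
Tool frame: the origin (TCP) lies midway between the tips of the shut fingers; the grasp point (between the pads) lies 19 mm behind it (arm.grip_point_offset is the z of the grasp point in the tool frame, in mm); z points along the fingers, x is the direction in which the jaws open and shut, and the axes are right-handed (so a half turn about z gives the same grasp; the last joint's range is limited). The gripper opens to 85 mm and grips with 20 to 120 N. Pads are 22 mm wide; open, the fingers measure 114 mm over their backs; the gripper's body (76 mm by 85 mm) begins 54 mm behind the grasp point. The pads swing forward as they close: fully open they stand 13 mm farther back than shut.
Start: joints at [-1.033, 0.385, 0.008, 0, -1.194, -0.259], TCP at [172.018, -600.84, 231.312] pointing down, gripper open.
Joint ranges: [-3.14, 3.14], [-1.21, 2.06], [-1.07, 1.41], [-3.16, 2.05], [-2.99, -0.16], [-3.1, 3.1]. Speed limits (rad/s): [2.79, 2.79, 3.14, 3.14, 3.14, 3.14].

INTERFACE

Orientations are given as a unit quaternion [x, y, z, w].
In Python, from bench import arm gives the robot as it stands.
- The arm moves only by the shell command python3 -m jog 'ROWS'. ROWS is JSON, a list of rows, each an object of numbers: "hand": the finger opening in mm, from 0 to 85.4; "dx", "dy", "dz": the shift along the tool's x, y, z in mm; "rx", "ry", "rz": the turn, a rotation vector about the tool's x, y, z in rad. A call has 1 to 5 rows; each row shifts and turns the commanded pose from where the row before left it, along the tool's axes as they then stand; what a row does not reach is not made up. A row lasts 1/12 s, in which the tool goes at most 41.7 mm and 7.16 degrees, less where a joint would pass 70% of its speed; a pose out of reach is approached as far as the arm can. A call with a gripper value outside its range is refused whole. The fingers move at their own pace and stop on an object; the grip force is fixed at half the most. Time passes only in rows, so rows that do not move let the fingers close. It gives the time, the measured TCP pose, the force and the opening at its end, in the units of the state.
- arm.read_state(): the state, without advancing time (a new reading comes with each control period).
- arm.get_image(name): name is "scene" or "top" or "wrist"; returns a dict with "img" (420x560x3 uint8, red, green, blue), "depth" (420x560 float32, mm along the optical axis (not along the pixel's ray), 0 where there is no reading), "intrinsics" (3x3 intrinsics, pixels), "R" (3x3) and "t" (3): a world point X has camera coordinates R X + t; the wrist camera has in their place "T_tool_cam" (4x4, takes a point from camera to tool coordinates, whose origin is the TCP and whose axes are the tool frame's). Camera axes: x right, y down, z forward; pixel columns grow to the right and rows downward; lengths in mm; the calibration is good to about 2 mm. A picture is of the moment at which its call begins: read the wrist's pose just before it.
- arm.job_done(): hands the job in, once; it reports no verdict.
The state is a dict: "clock": time; "joints": joint angles; "joint_vel": joint speeds; "joint_efforts": joint torques, N m; "position": TCP position; "ee_rot": TCP orientation; "contact_force": force on the tool from outside, world axes, zero at the start; "wrist_torque": the same for the moment, N m; "gripper_width": finger opening in mm.
Only numpy, scipy, OpenCV 4.12 (cv2) and the standard library are available. Lean on these libraries where they do the work, as an engineer would, in place of code of your own. Each camera call takes 0.05 s, during which the arm holds its last target.

## Working session

There is one attempt and no reset: what is moved stays moved. The work goes in short steps, Python scripts to look and compute and a shell command to move; the robot and the scene stay as the last step left them, time stands still between calls to the robot, and variables do not carry over. Pictures are saved under pics/ and viewed, and the job is handed in when it is done.

```bash
ls; mkdir -p pics; python3 - <<'E'
from bench import arm
import cv2
print(arm.read_state())
for n in ("scene","top","wrist"):
    d=arm.get_image(n)
    cv2.imwrite(f"pics/{n}0.png",d["img"][:,:,::-1])
    print(n,d["intrinsics"].tolist(),{k:d[k].round(4).tolist() for k in d if k in("R","t","T_tool_cam")})
E
```

```text
pics
{'clock': 0.0, 'joints': array([-1.03341448e+00,  3.85554061e-01,  6.63164748e-03, -5.41971955e-04,
       -1.19398341e+00, -2.58584237e-01]), 'joint_vel': array([-7.90656688e-04, -6.55114979e-05,  1.30339376e-07, -2.61341754e-04,
        1.50474592e-04, -1.44254617e-03]), 'joint_efforts': array([-3.31609508e-04, -3.92286694e+01,  1.88407373e+01,  4.18638155e+00,
       -4.61490912e-03, -5.85793558e-06]), 'position': array([ 171.86037782, -600.3003575 ,  230.218984  ]), 'ee_rot': array([ 6.02076199e-01,  7.98437896e-01,  6.31683188e-04, -8.81425843e-04]), 'contact_force': array([ 0.59513525,  0.27989417, -0.55759084]), 'wrist_torque': array([ 0.03019777, -0.05509053, -0.02221786]), 'gripper_width': 85.76210055482557}
scene [[537.5230314007392, 0.0, 276.6732342601713], [0.0, 537.5230314007392, 208.30390089297933], [0.0, 0.0, 1.0]] {'R': [[0.0076, 1.0, 0.0027], [0.7516, -0.0039, -0.6596], [-0.6596, 0.007, -0.7516]], 't': [-26.8243, -389.0525, 1309.5078]}
top [[527.1778621513948, 0.0, 283.85462565581685], [0.0, 527.1778621513948, 208.8712313121969], [0.0, 0.0, 1.0]] {'R': [[0.0057, -0.9997, -0.0233], [-0.9982, -0.0043, -0.0603], [0.0602, 0.0236, -0.9979]], 't': [26.8698, 610.21, 853.0951]}
wrist [[366.7271339370982, 0.0, 278.15201777232437], [0.0, 366.7271339370982, 203.9697048695196], [0.0, 0.0, 1.0]] {'T_tool_cam': [[1.0, 0.0001, 0.0005, 1.575], [-0.0002, 0.9658, 0.2594, -65.1181], [-0.0005, -0.2594, 0.9658, -142.6075], [0.0, 0.0, 0.0, 1.0]]}
```

View pics/scene0.png

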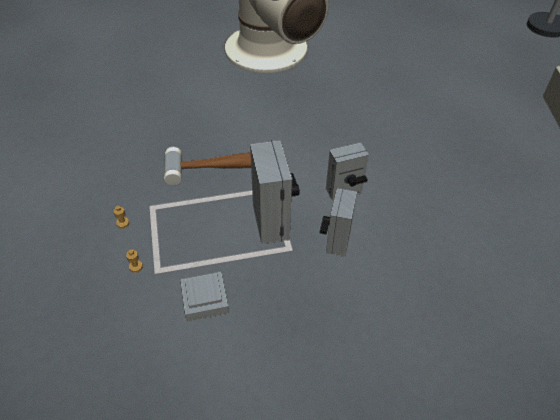

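View pics/top0.png

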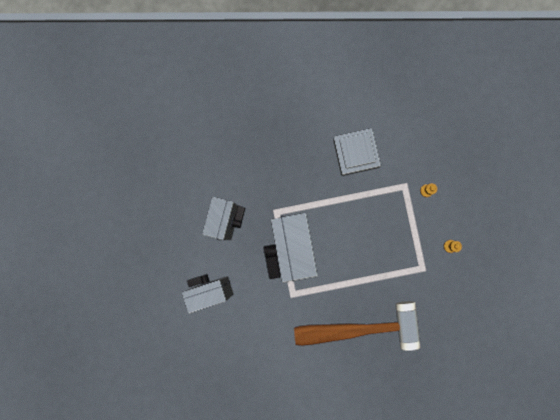

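View pics/wrist0.png

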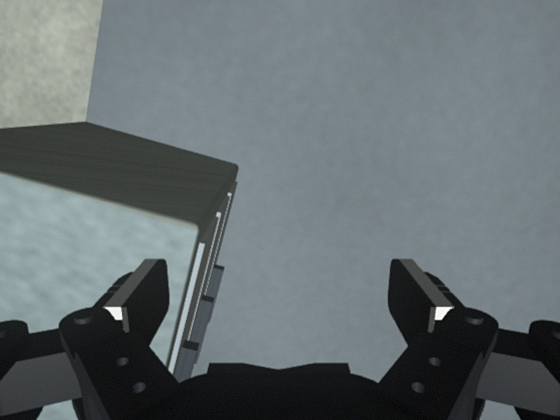

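Candidates for the parts box are the big one (scene 272,190; top 295,247) and two smaller look-alikes (scene 347,172 and 341,222; top 222,220 and 205,297). The large one stands at the tape's end with its lock facing away from the bay, so I choose it. Next I'll check it in a crop and measure.

```bash
cat > h.py <<'E'
from bench import arm
import numpy as np, cv2
def cam(n):
    st=arm.read_state() if n=="wrist" else None
    d=arm.get_image(n)
    K=d["intrinsics"]
    if n=="wrist":
        from scipy.spatial.transform import Rotation as Ro
        T=np.eye(4);T[:3,:3]=Ro.from_quat(st["ee_rot"]).as_matrix();T[:3,3]=st["position"]
        W=T@d["T_tool_cam"]; d["R"]=W[:3,:3].T; d["t"]=-d["R"]@W[:3,3]
    return d
def ray(d,uv):
    uv=np.atleast_2d(np.asarray(uv,float))
    c=np.c_[uv,np.ones(len(uv))]@np.linalg.inv(d["intrinsics"]).T
    return -d["R"].T@d["t"], c@d["R"]
def onz(d,uv,z):
    o,r=ray(d,uv); return o+r*((z-o[2])/r[:,2])[:,None]
def pts(d):
    h,w=d["depth"].shape; u,v=np.meshgrid(np.arange(w),np.arange(h))
    o,r=ray(d,np.c_[u.ravel(),v.ravel()])
    return (o+r*d["depth"].ravel()[:,None]).reshape(h,w,3)
def proj(d,X):
    c=np.atleast_2d(X)@d["R"].T+d["t"]; p=c@d["intrinsics"].T; return p[:,:2]/p[:,2:]
def tri(d1,a,d2,b):
    o1,r1=ray(d1,a);o2,r2=ray(d2,b);r1=r1[0];r2=r2[0]
    s=np.linalg.lstsq(np.c_[r1,-r2],o2-o1,rcond=None)[0]
    p,q=o1+s[0]*r1,o2+s[1]*r2
    return (p+q)/2,np.linalg.norm(p-q)
E
python3 - <<'E'
from h import *
s=cam("scene");t=cam("top");w=cam("wrist")
np.set_printoptions(precision=1,suppress=True)
for d,n,L in((s,"s",[(200,230),(240,350),(152,207),(270,150),(347,172),(205,290),(120,215)]),(t,"t",[(360,240),(150,350),(350,295),(295,247),(357,150),(205,297),(408,325),(430,190)])):
    P=pts(d)
    for u,v in L: print(n,(u,v),P[v,u])
P=pts(w)
for u,v in [(350,60),(60,210),(150,150),(40,60),(400,200)]: print("w",(u,v),P[v,u])
c=cv2.resize(s["img"][120:330,110:390,::-1],None,fx=2.8,fy=2.8,interpolation=cv2.INTER_CUBIC);cv2.imwrite("pics/sc1.png",c)
c=cv2.resize(t["img"][170:310,250:440,::-1],None,fx=4,fy=4,interpolation=cv2.INTER_CUBIC);cv2.imwrite("pics/tc1.png",c)
E
```

```text
s (200, 230) [ 568.4 -110.5    1.4]
s (240, 350) [794.  -32.7   1.7]
s (152, 207) [ 514.2 -201.7    0.8]
s (270, 150) [528.7  11.9 151.8]
s (347, 172) [492.8 145.3  66.6]
s (205, 290) [712.1 -87.1  34.7]
s (120, 215) [ 562.3 -242.9   35.1]
t (360, 240) [559.4 -97.5   2. ]
t (150, 350) [373.8 252.9   0.2]
t (350, 295) [467.4 -81.1  -3.2]
t (295, 247) [548.9  10.9 152.7]
t (357, 150) [705.4 -88.9  36.4]
t (205, 297) [473.2 144.8 100. ]
t (408, 325) [ 423.9 -170.3   30.1]
t (430, 190) [ 640.3 -205.5   39. ]
w (350, 60) [  49.6 -562.2   -0.1]
w (60, 210) [ 186.4 -706.6  199.3]
w (150, 150) [ 174.8 -712.6   56. ]
w (40, 60) [  175.4 -1307.4  -751.4]
w (400, 200) [ 165.6 -467.4    1.1]
```

View pics/sc1.png

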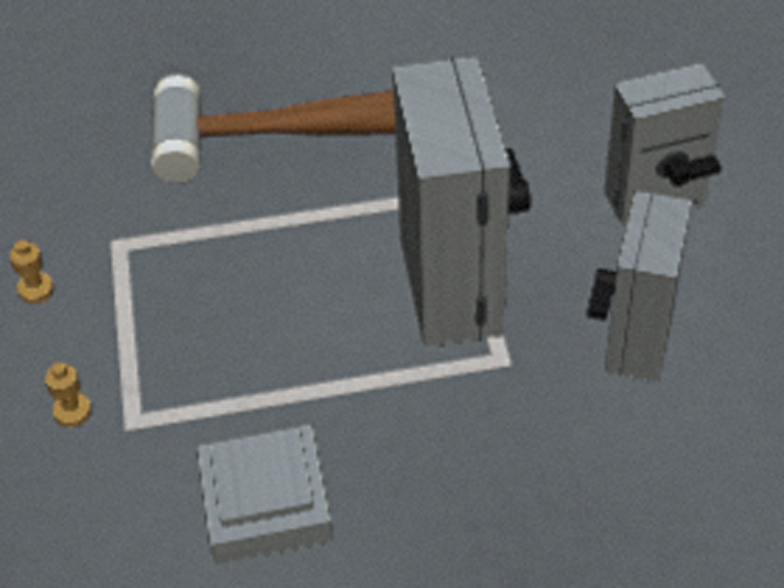

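View pics/tc1.png

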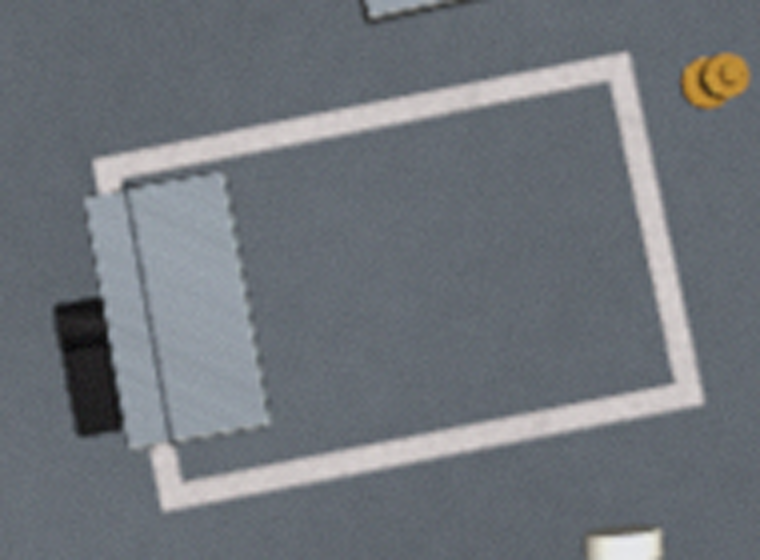

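```bash
python3 - <<'E'
from h import *
np.set_printoptions(precision=1,suppress=True)
s=cam("scene");t=cam("top")
def tape(d,box):
    im=d["img"].astype(int); m=((im.min(2)>165)).astype(np.uint8); 
    k=np.zeros_like(m);k[box[1]:box[3],box[0]:box[2]]=1;m*=k
    P=pts(d); m[(abs(P[:,:,2])>12)]=0
    v,u=np.nonzero(m); X=onz(d,np.c_[u,v],0)[:,:2]
    (c,sz,a)=cv2.minAreaRect(X.astype(np.float32)); print("tape",c,sz,a,len(u))
    return X
A=tape(s,(140,185,300,275));B=tape(t,(265,178,430,300))
for d,n in((s,"s"),(t,"t")):
    P=pts(d); m=(P[:,:,2]>143)&(P[:,:,1]>-60)&(P[:,:,1]<80)&(P[:,:,0]>450)&(P[:,:,0]<650)
    v,u=np.nonzero(m);
    X=onz(d,np.c_[u,v],150)[:,:2].astype(np.float32)
    r=cv2.minAreaRect(X); print(n,"boxtop",r,len(u)); print(cv2.boxPoints(r), P[m][:,2].mean())
    print("pix",proj(d,np.c_[cv2.boxPoints(r),[150]*4]))
# tall cue two views: corner top-face back-left etc
# scene crop corner pixels -> 
sc=lambda x,y:(110+x/2.8,120+y/2.8); tc=lambda x,y:(250+x/4,170+y/4)
print("tri far-left top", tri(s,sc(393,66),t,tc(270,422)))   # back face, -y side
print("tri near-left top", tri(s,sc(417,177),t,tc(225,172)))
print("tri near-right top", tri(s,sc(505,163),t,tc(86,198)))
for c in [(113,242),(128,429),(508,363)]: print("s tape",onz(s,sc(*c),0))
for c in [(93,160),(630,53),(705,402),(165,510)]: print("t tape",onz(t,tc(*c),0))
E
```

```text
tape (560.91650390625, -79.81477355957031) (148.97166442871094, 229.3125457763672) 11.58054256439209 1281
tape (559.7444458007812, -78.75221252441406) (150.0665283203125, 230.03509521484375) 11.576197624206543 2107
s boxtop ((554.1310424804688, 11.659292221069336), (99.58258819580078, 50.609554290771484), 10.689188003540039) 1407
[[500.5  27.3]
 [509.9 -22.4]
 [607.8  -4. ]
 [598.4  45.8]] 150.16311031428938
pix [[279.6 138.9]
 [248.6 142.9]
 [259.3 187.2]
 [292.7 182.5]]
t boxtop ((613.2861328125, 32.350555419921875), (597.227294921875, 789.6112060546875), 0.9542678594589233) 3277
[[ 308.1  422.1]
 [ 321.3 -367.4]
 [ 918.4 -357.4]
 [ 905.3  432.1]] 373.85104788741813
pix [[ -2.  419. ]
 [573.6 417.1]
 [555.1 -11.8]
 [  7.   -0. ]]
tri far-left top (array([509.3, -20.1, 148. ]), np.float64(0.9594925775977151))
tri near-left top (array([596.6,  -4.7, 147. ]), np.float64(0.020967296869418093))
tri near-right top (array([587.2,  43.4, 147.9]), np.float64(1.5623560543616053))
s tape [[ 512.1 -205.1    0. ]]
s tape [[ 657.3 -175.     0. ]]
s tape [[610.7  47.1   0. ]]
t tape [[609.2  48.3   0. ]]
t tape [[ 655.4 -177.8    0. ]]
t tape [[ 509.3 -207.7    0. ]]
t tape [[462.8  17.2   0. ]]
```

The crop confirms the choice: it is the large box, about 150 mm tall, with the lever toward its -y side and above the tape's end. The bay is centred at about (560,-79), with its x axis pointing to yaw -78.4°. The box is centred at about (548,12), yawed about 1° from the bay. I'll shut the hand, lift and turn first.

```bash
python3 -m jog '[{"hand":0,"dz":-10,"rz":-0.123},{"hand":0,"dz":-10,"rz":-0.123},{"hand":0,"dz":-10,"rz":-0.123},{"hand":0,"dz":-10,"rz":-0.123},{"hand":0,"dz":-10,"rz":-0.123}]'
python3 -m jog '[{"hand":0,"dz":-10,"rz":-0.123},{"hand":0,"rz":-0.123},{"hand":0,"rz":-0.123},{"hand":0,"rz":-0.123},{"hand":0,"rz":-0.123}]'
python3 -m jog '[{"hand":0,"rz":-0.123},{"hand":0,"rz":-0.123}]'
cat > go.py <<'E'
import sys
from h import *
from scipy.spatial.transform import Rotation as Ro
np.set_printoptions(precision=2,suppress=True)
st=arm.read_state();M=Ro.from_quat(st["ee_rot"]).as_matrix()
tgt=np.array([float(a) for a in sys.argv[1:4]])
print("t",st["clock"],"pos",st["position"],"yaw",np.degrees(np.arctan2(M[1,0],M[0,0])),"F",st["contact_force"],"tilt",M[:,2],"w",st["gripper_width"])
print("tool shift to target",M.T@(tgt-st["position"]), "joints",st["joints"])
E
python3 go.py 536 77 290
```

```text
t 0.4 pos [ 171.99 -600.77  231.15] yaw 105.97077084573411 F [ 0.11 -0.71 -0.16] tilt [-0.  0. -1.] w 85.63700270170658
tool shift to target [551.47 536.45 -58.67] joints [-1.03  0.38  0.01 -0.   -1.19 -0.26]$[0]: bad value
$[0]: bad value
$[0]: bad value
```

```bash
python3 -m jog '[{"hand":0.0,"dx":0.0,"dy":0.0,"dz":-10.0,"rx":0.0,"ry":0.0,"rz":-0.123}]'; python3 -m jog --help | head -40
```

```text
clock: 0.48
position: [171.7, -599.7, 239.1]
ee_rot: [0.551, 0.834, 0.001, -0.002]
contact_force: [0.8, -0.4, -0.0]
gripper_width: 75.4invalid input: not JSON, or not a number
```

```bash
python3 -m jog '[{"dz":-10,"rz":-0.123}]'
```

```text
$[0]: bad value
```

All seven keys are needed in each row.

```bash
python3 -m jog '[{"hand":0,"dx":0,"dy":0,"dz":-10,"rx":0,"ry":0,"rz":-0.123},{"hand":0,"dx":0,"dy":0,"dz":-10,"rx":0,"ry":0,"rz":-0.123},{"hand":0,"dx":0,"dy":0,"dz":-10,"rx":0,"ry":0,"rz":-0.123},{"hand":0,"dx":0,"dy":0,"dz":-10,"rx":0,"ry":0,"rz":-0.123},{"hand":0,"dx":0,"dy":0,"dz":-10,"rx":0,"ry":0,"rz":-0.123}]'
python3 -m jog '[{"hand":0,"dx":0,"dy":0,"dz":0,"rx":0,"ry":0,"rz":-0.123},{"hand":0,"dx":0,"dy":0,"dz":0,"rx":0,"ry":0,"rz":-0.123},{"hand":0,"dx":0,"dy":0,"dz":0,"rx":0,"ry":0,"rz":-0.123},{"hand":0,"dx":0,"dy":0,"dz":0,"rx":0,"ry":0,"rz":-0.123},{"hand":0,"dx":0,"dy":0,"dz":0,"rx":0,"ry":0,"rz":-0.123}]'
python3 -m jog '[{"hand":0,"dx":0,"dy":0,"dz":0,"rx":0,"ry":0,"rz":-0.123}]'
python3 go.py 536 77 290
```

```text
clock: 0.9
position: [172.0, -600.8, 291.8]
ee_rot: [0.271, 0.963, 0.0, -0.0]
contact_force: [0.0, 0.0, 0.0]
gripper_width: 11.8
clock: 1.32
position: [172.0, -600.8, 291.3]
ee_rot: [-0.034, 0.999, 0.0, 0.0]
contact_force: [-0.2, 0.5, 0.2]
gripper_width: -0.1
clock: 1.4
position: [172.0, -600.8, 291.3]
ee_rot: [-0.095, 0.995, 0.0, 0.0]
contact_force: [-0.6, 1.3, 0.9]
gripper_width: -0.3
t 1.4 pos [ 172.04 -600.76  291.29] yaw -169.10706064097724 F [-0.6   1.28  0.92] tilt [ 0.  0. -1.] w -0.32042446880973097
tool shift to target [-485.48  596.77    1.38] joints [-1.03  0.35  0.11 -0.   -1.33  1.22]
```

```bash

python3 -m jog '[{"hand":0,"dx":-24,"dy":30,"dz":0,"rx":0,"ry":0,"rz":0},{"hand":0,"dx":-24,"dy":30,"dz":0,"rx":0,"ry":0,"rz":0},{"hand":0,"dx":-24,"dy":30,"dz":0,"rx":0,"ry":0,"rz":0},{"hand":0,"dx":-24,"dy":30,"dz":0,"rx":0,"ry":0,"rz":0},{"hand":0,"dx":-24,"dy":30,"dz":0,"rx":0,"ry":0,"rz":0}]'
python3 -m jog '[{"hand":0,"dx":-24,"dy":30,"dz":0,"rx":0,"ry":0,"rz":0},{"hand":0,"dx":-24,"dy":30,"dz":0,"rx":0,"ry":0,"rz":0},{"hand":0,"dx":-24,"dy":30,"dz":0,"rx":0,"ry":0,"rz":0},{"hand":0,"dx":-24,"dy":30,"dz":0,"rx":0,"ry":0,"rz":0},{"hand":0,"dx":-24,"dy":30,"dz":0,"rx":0,"ry":0,"rz":0}]'
python3 go.py 536 77 290
```

```text
clock: 1.82
position: [262.9, -429.9, 291.3]
ee_rot: [-0.092, 0.996, -0.0, 0.0]
contact_force: [0.6, 0.3, -0.3]
gripper_width: -0.3
clock: 2.23
position: [353.5, -260.2, 291.7]
ee_rot: [-0.092, 0.996, -0.0, 0.001]
contact_force: [0.9, -0.3, 0.0]
gripper_width: -0.6
t 2.2333 pos [ 353.46 -260.24  291.7 ] yaw -169.46351555571766 F [ 0.95 -0.26  0.02] tilt [ 0. -0. -1.] w -0.5738897790606107
tool shift to target [-241.13  298.18    1.8 ] joints [-0.26  0.02 -0.31  0.   -1.24  0.45]
```

```bash

python3 -m jog '[{"hand":0,"dx":-24,"dy":30,"dz":0,"rx":0,"ry":0,"rz":0},{"hand":0,"dx":-24,"dy":30,"dz":0,"rx":0,"ry":0,"rz":0},{"hand":0,"dx":-24,"dy":30,"dz":0,"rx":0,"ry":0,"rz":0},{"hand":0,"dx":-24,"dy":30,"dz":0,"rx":0,"ry":0,"rz":0},{"hand":0,"dx":-24,"dy":30,"dz":0,"rx":0,"ry":0,"rz":0}]'
python3 -m jog '[{"hand":0,"dx":-24,"dy":30,"dz":0,"rx":0,"ry":0,"rz":0},{"hand":0,"dx":-24,"dy":30,"dz":0,"rx":0,"ry":0,"rz":0},{"hand":0,"dx":-24,"dy":30,"dz":0,"rx":0,"ry":0,"rz":0},{"hand":0,"dx":-24,"dy":30,"dz":0,"rx":0,"ry":0,"rz":0},{"hand":0,"dx":-24,"dy":27,"dz":0,"rx":0,"ry":0,"rz":0}]'
python3 go.py 536 77 160
python3 - <<'E'
from h import *
w=cam("wrist"); cv2.imwrite("pics/w1.png",w["img"][:,:,::-1])
np.set_printoptions(precision=1,suppress=True)
P=pts(w)
m=(abs(P[:,:,2]-149)<6)&(P[:,:,1]<60)&(P[:,:,1]>-60)
v,u=np.nonzero(m); X=onz(w,np.c_[u,v],149)[:,:2].astype(np.float32)
r=cv2.minAreaRect(X); print(len(u),r,cv2.boxPoints(r),P[m][:,2].mean())
E
```

```text
clock: 2.65
position: [444.0, -90.7, 291.8]
ee_rot: [-0.092, 0.996, 0.0, 0.001]
contact_force: [0.8, -1.1, 0.7]
gripper_width: -0.2
clock: 3.07
position: [535.1, 76.1, 291.6]
ee_rot: [-0.092, 0.996, 0.0, 0.0]
contact_force: [0.9, 0.1, 0.2]
gripper_width: 0.3
t 3.0667 pos [535.12  76.05 291.6 ] yaw -169.40270964189313 F [0.92 0.08 0.22] tilt [ 0.  0. -1.] w 0.25044898746299654
tool shift to target [ -0.96   0.74 131.6 ] joints [ 0.44  0.2  -0.1  -0.   -1.27 -0.26]
8206 ((549.9570922851562, 13.49104118347168), (91.7289047241211, 49.255313873291016), 10.606034278869629) [[500.3  29.3]
 [509.4 -19.2]
 [599.6  -2.3]
 [590.5  46.1]] 149.8965957346159
```

View pics/w1.png

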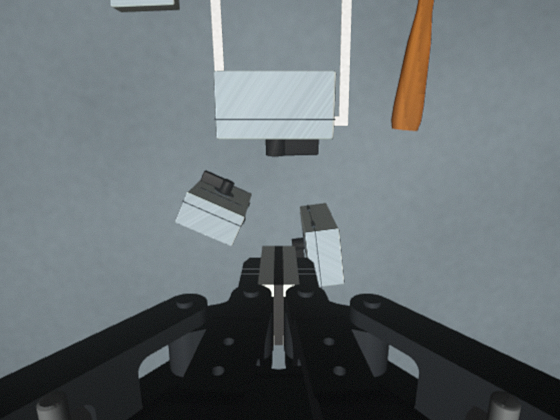

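The wrist view agrees to within about 2 mm: box top at pixels (215..335, 70..138), centre (550,13), yaw 10.6°. The lock faces the tool, and the small boxes, 100 mm high, lie below the tip's path. I'll descend to z ≈ 128 and approach.

```bash

python3 -m jog '[{"hand":0,"dx":-2.5,"dy":0,"dz":40,"rx":0,"ry":0,"rz":0},{"hand":0,"dx":0,"dy":0,"dz":40,"rx":0,"ry":0,"rz":0},{"hand":0,"dx":0,"dy":0,"dz":40,"rx":0,"ry":0,"rz":0},{"hand":0,"dx":0,"dy":0,"dz":30,"rx":0,"ry":0,"rz":0},{"hand":0,"dx":0,"dy":0,"dz":13,"rx":0,"ry":0,"rz":0}]'
python3 -m jog '[{"hand":0,"dx":0,"dy":-6,"dz":0,"rx":0,"ry":0,"rz":0},{"hand":0,"dx":0,"dy":-6,"dz":0,"rx":0,"ry":0,"rz":0},{"hand":0,"dx":0,"dy":-6,"dz":0,"rx":0,"ry":0,"rz":0},{"hand":0,"dx":0,"dy":-3,"dz":0,"rx":0,"ry":0,"rz":0}]'
python3 go.py 545 37 128
```

```text
clock: 3.53
position: [534.2, 73.4, 123.6]
ee_rot: [-0.091, 0.996, -0.001, -0.004]
contact_force: [-0.5, -0.5, -0.4]
gripper_width: 0.3
clock: 3.87
position: [542.3, 53.1, 130.2]
ee_rot: [-0.092, 0.996, 0.0, 0.002]
contact_force: [-1.1, 0.4, 0.1]
gripper_width: -0.0
t 3.8667 pos [542.32  53.1  130.19] yaw -169.4936016745968 F [-1.11  0.43  0.06] tilt [ 0.  0. -1.] w -0.01984876245239159
tool shift to target [  0.31 -16.32   2.19] joints [ 0.4   0.35 -0.33  0.   -0.89 -0.21]
```

```bash

python3 -m jog '[{"hand":0,"dx":0,"dy":-3,"dz":0,"rx":0,"ry":0,"rz":0},{"hand":0,"dx":0,"dy":-3,"dz":0,"rx":0,"ry":0,"rz":0},{"hand":0,"dx":0,"dy":-3,"dz":0,"rx":0,"ry":0,"rz":0},{"hand":0,"dx":0,"dy":-3,"dz":0,"rx":0,"ry":0,"rz":0},{"hand":0,"dx":0,"dy":-3,"dz":0,"rx":0,"ry":0,"rz":0}]'
python3 go.py 545 37 128
python3 - <<'E'
from h import *
w=cam("wrist"); cv2.imwrite("pics/w2.png",w["img"][:,:,::-1])
w=cam("scene"); cv2.imwrite("pics/s2.png",w["img"][:,:,::-1])
E
```

```text
clock: 4.28
position: [544.1, 39.0, 128.8]
ee_rot: [-0.092, 0.996, 0.0, 0.001]
contact_force: [-0.0, 2.1, 0.9]
gripper_width: 0.3
t 4.2833 pos [544.07  39.   128.76] yaw -169.4448605808257 F [-0.03  2.13  0.89] tilt [ 0.  0. -1.] w 0.2937811564499212
tool shift to target [-0.54 -2.13  0.76] joints [ 0.37  0.35 -0.33 -0.   -0.89 -0.18]
```

View pics/w2.png

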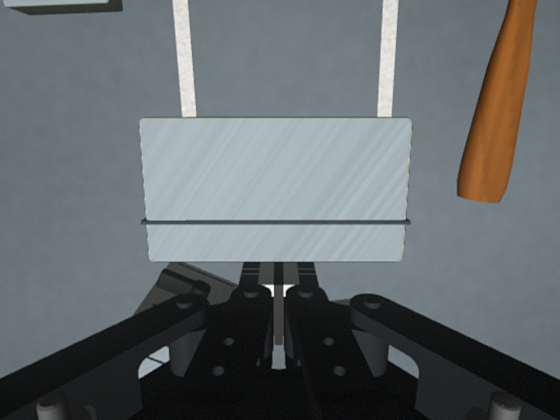

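View pics/s2.png

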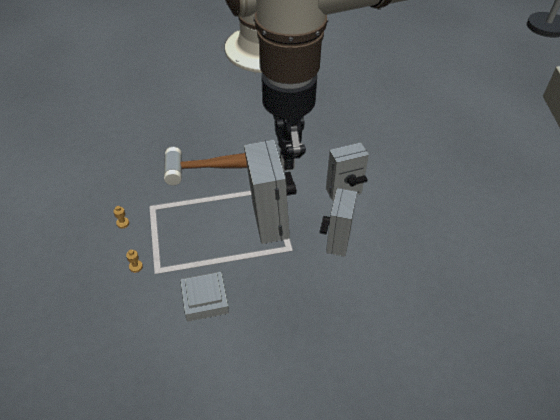

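Contact is at about 2 N, centred on the box (columns 145–410, fingers at 278), and the head is starting to lean with the foot in place. I'll keep pushing slowly.

```bash

python3 -m jog '[{"hand":0,"dx":0,"dy":-4,"dz":0,"rx":0,"ry":0,"rz":0},{"hand":0,"dx":0,"dy":-4,"dz":0,"rx":0,"ry":0,"rz":0},{"hand":0,"dx":0,"dy":-4,"dz":0,"rx":0,"ry":0,"rz":0},{"hand":0,"dx":0,"dy":-4,"dz":0,"rx":0,"ry":0,"rz":0},{"hand":0,"dx":0,"dy":-4,"dz":0,"rx":0,"ry":0,"rz":0}]'
python3 go.py 545 37 128
python3 - <<'E'
from h import *
w=cam("scene"); cv2.imwrite("pics/s3.png",cv2.resize(w["img"][100:330,110:390,::-1],None,fx=2.5,fy=2.5))
E
```

```text
clock: 4.8
position: [547.3, 18.7, 128.2]
ee_rot: [-0.092, 0.996, -0.0, -0.0]
contact_force: [0.3, 0.7, 0.2]
gripper_width: 0.2
t 4.8 pos [547.33  18.73 128.19] yaw -169.46688169344804 F [0.28 0.72 0.2 ] tilt [-0. -0. -1.] w 0.19924652665102582
tool shift to target [-1.04 18.39  0.19] joints [ 0.33  0.35 -0.32  0.   -0.89 -0.15]
```

View pics/s3.png

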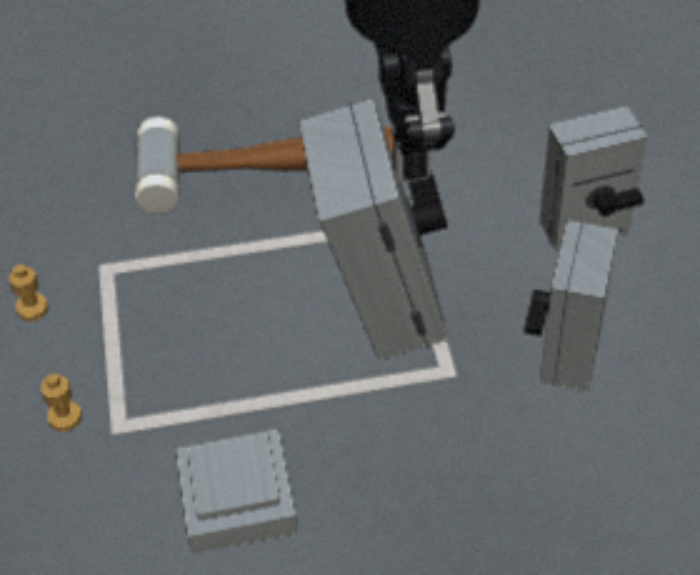

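The box leans about 14° with its foot unmoved, so a little more push is needed.

```bash

python3 -m jog '[{"hand":0,"dx":0,"dy":-4,"dz":0,"rx":0,"ry":0,"rz":0},{"hand":0,"dx":0,"dy":-4,"dz":0,"rx":0,"ry":0,"rz":0},{"hand":0,"dx":0,"dy":-4,"dz":0,"rx":0,"ry":0,"rz":0},{"hand":0,"dx":0,"dy":-3,"dz":0,"rx":0,"ry":0,"rz":0},{"hand":0,"dx":0,"dy":-3,"dz":0,"rx":0,"ry":0,"rz":0}]'
python3 go.py 545 37 128
python3 - <<'E'
from h import *
w=cam("scene"); cv2.imwrite("pics/s4.png",cv2.resize(w["img"][100:330,110:390,::-1],None,fx=2.5,fy=2.5))
E
```

```text
clock: 5.27
position: [550.7, 1.2, 128.2]
ee_rot: [-0.092, 0.996, -0.0, -0.0]
contact_force: [0.2, 0.5, -0.4]
gripper_width: -0.0
t 5.2667 pos [550.68   1.16 128.25] yaw -169.4679901387098 F [ 0.15  0.53 -0.38] tilt [-0. -0. -1.] w -0.01224822910564137
tool shift to target [-0.97 36.27  0.24] joints [ 0.3   0.36 -0.32  0.   -0.9  -0.11]
```

View pics/s4.png

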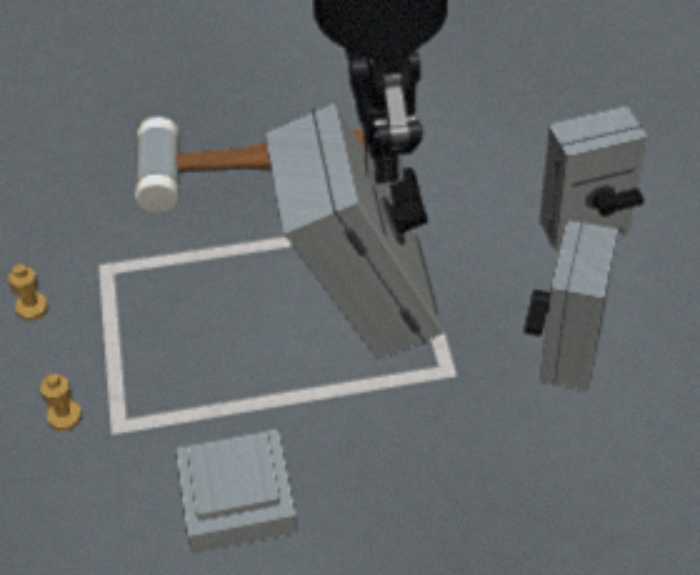

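It is past the balance point and falling. I'll lift clear.

```bash

python3 -m jog '[{"hand":0,"dx":0,"dy":10,"dz":-20,"rx":0,"ry":0,"rz":0},{"hand":0,"dx":0,"dy":10,"dz":-30,"rx":0,"ry":0,"rz":0},{"hand":0,"dx":0,"dy":10,"dz":-30,"rx":0,"ry":0,"rz":0},{"hand":0,"dx":0,"dy":10,"dz":-30,"rx":0,"ry":0,"rz":0},{"hand":0,"dx":0,"dy":10,"dz":-30,"rx":0,"ry":0,"rz":0}]'
python3 -m jog '[{"hand":0,"dx":0,"dy":20,"dz":0,"rx":0,"ry":0,"rz":0},{"hand":0,"dx":0,"dy":20,"dz":0,"rx":0,"ry":0,"rz":0},{"hand":0,"dx":0,"dy":0,"dz":0,"rx":0,"ry":0,"rz":0}]'
python3 go.py 545 37 128
python3 - <<'E'
from h import *
for n in ("scene","top","wrist"):
    w=cam(n); cv2.imwrite(f"pics/{n}5.png",w["img"][:,:,::-1])
E
```

```text
clock: 5.73
position: [541.1, 51.0, 269.8]
ee_rot: [-0.092, 0.996, -0.0, -0.0]
contact_force: [1.2, -0.1, -0.2]
gripper_width: 0.0
clock: 5.98
position: [533.9, 92.4, 269.0]
ee_rot: [-0.093, 0.996, 0.001, 0.001]
contact_force: [-0.0, -0.6, 0.6]
gripper_width: 0.1
t 5.9833 pos [533.94  92.35 268.99] yaw -169.3103690312048 F [-0.03 -0.61  0.56] tilt [ 0.  0. -1.] w 0.11657665957773526
tool shift to target [ -0.36 -56.61 140.92] joints [ 0.47  0.22 -0.14 -0.   -1.22 -0.28]
```

View pics/scene5.png

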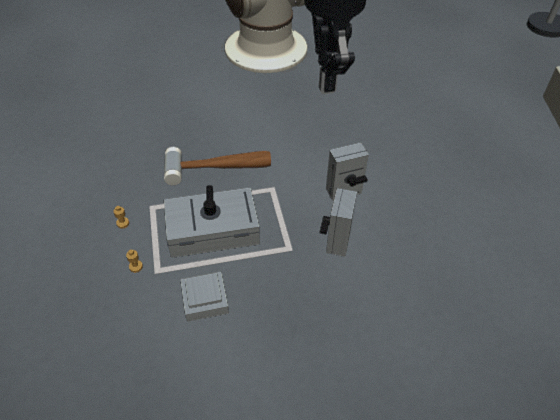

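View pics/top5.png

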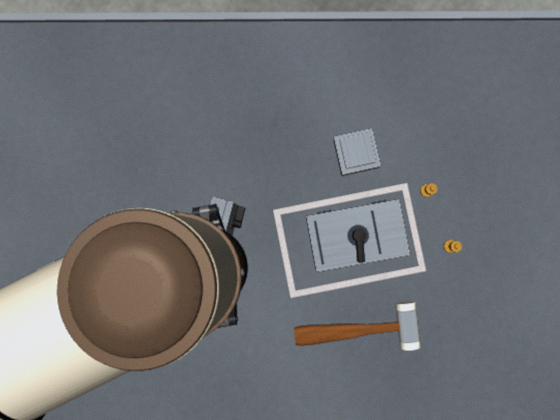

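View pics/wrist5.png

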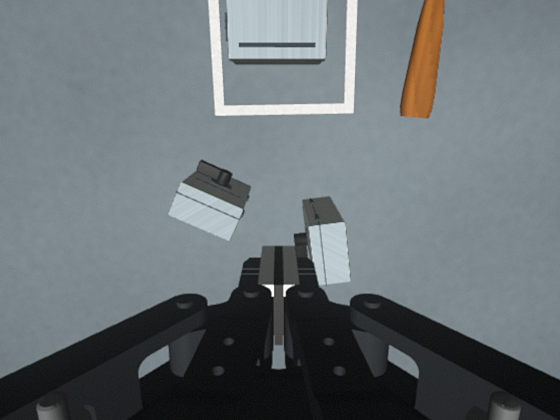

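It landed on its back, lock up, inside the tape (top 308–410 × 200–272, hub 359,236, lever toward 361,262). Next I'll measure the box, hub and lever.

```bash
cat > meas.py <<'E'
from h import *
np.set_printoptions(precision=1,suppress=True)
bc=np.array([560.3,-79.3]); a=np.radians(-78.42); bx=np.array([np.cos(a),np.sin(a)]); by=np.array([-bx[1],bx[0]])
def box(d,n):
    P=pts(d); im=d["img"].astype(int)
    m=(P[:,:,2]>40)&(P[:,:,2]<58)&(P[:,:,0]>470)&(P[:,:,0]<640)&(P[:,:,1]>-195)&(P[:,:,1]<45)
    v,u=np.nonzero(m); X=onz(d,np.c_[u,v],50)[:,:2].astype(np.float32)
    r=cv2.minAreaRect(X); C=cv2.boxPoints(r)
    print(n,"box",r,"meanz",P[m][:,2].mean()); print(" corners in bay",np.c_[(C-bc)@bx,(C-bc)@by].tolist())
    # lever: dark pixels
    k=(im.max(2)<60)&(P[:,:,0]>480)&(P[:,:,0]<640)&(P[:,:,1]>-190)&(P[:,:,1]<30)&(P[:,:,2]>56)
    k=(k.astype(np.uint8));  nl,lab,st,ce=cv2.connectedComponentsWithStats(k)
    i=1+np.argmax(st[1:,4]); v,u=np.nonzero(lab==i)
    Z=P[lab==i][:,2]; print(n,"lever px",st[i],"z pct",np.percentile(Z,[10,50,90]))
    sel=Z>66; X=onz(d,np.c_[u,v][sel],72)[:,:2].astype(np.float32)
    r2=cv2.minAreaRect(X); print(n,"lever rect",r2, cv2.boxPoints(r2).tolist())
    return r
if __name__=="__main__":
    for n in ("scene","top"): 
        d=cam(n); box(d,n)
        c=(170,170,260,270) if n=="scene" else (290,185,430,285)
        cv2.imwrite(f"pics/{n}6.png",cv2.resize(d["img"][c[1]:c[3],c[0]:c[2],::-1],None,fx=5,fy=5,interpolation=cv2.INTER_CUBIC))
E
python3 meas.py
```

```text
scene box ((576.0006713867188, -87.74381256103516), (102.20317840576172, 149.60797119140625), 10.544920921325684) meanz 50.20875429272877
 corners in bay [[-64.29127495142828, -36.05582118739286], [85.29226880021633, -38.75848054796476], [87.13853421715325, 63.428048452285026], [-62.44500579744081, 66.13070704710995]]
scene lever px [204 186  12  29 242] z pct [61.1 71.9 73.8]
scene lever rect ((557.1591796875, -88.58554077148438), (54.3508415222168, 17.865585327148438), 4.660637378692627) [[529.3477783203125, -81.89038848876953], [530.7994384765625, -99.69690704345703], [584.9705810546875, -95.28069305419922], [583.5189208984375, -77.47417449951172]]
top box ((567.8340454101562, -87.04795837402344), (90.13127899169922, 149.94528198242188), 10.576896667480469) meanz 50.39636293783676
 corners in bay [[-66.64749156265194, -37.92082347889381], [83.27480430739321, -40.54582846374766], [84.85270505922861, 49.57165176856537], [-65.06959319974169, 52.19662609126786]]
top lever px [352 229  14  33 293] z pct [69.6 72.1 74. ]
top lever rect ((551.6199951171875, -86.82842254638672), (49.20116424560547, 20.009370803833008), 0.29899704456329346) [[526.9675903320312, -76.95225524902344], [527.0719604492188, -96.96134948730469], [576.2723999023438, -96.70458984375], [576.1680297851562, -76.69549560546875]]
```

```bash
sleep 1; ls pics
```

```text
s2.png
s3.png
s4.png
sc1.png
scene0.png
scene5.png
scene6.png
tc1.png
top0.png
top5.png
top6.png
w1.png
w2.png
wrist0.png
wrist5.png
```

View pics/top6.png

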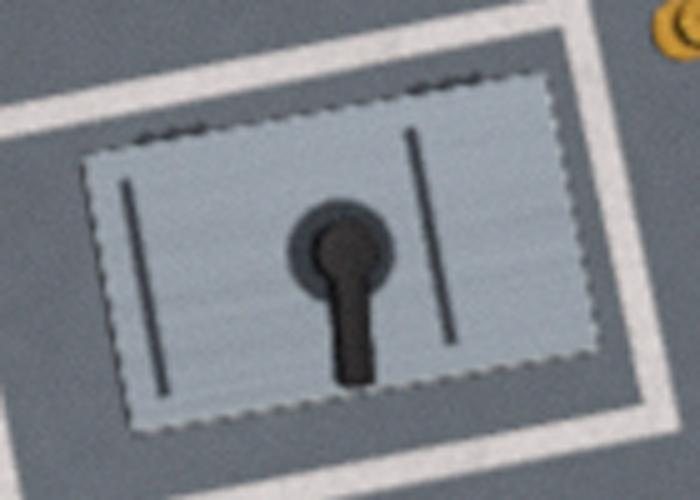

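View pics/scene6.png

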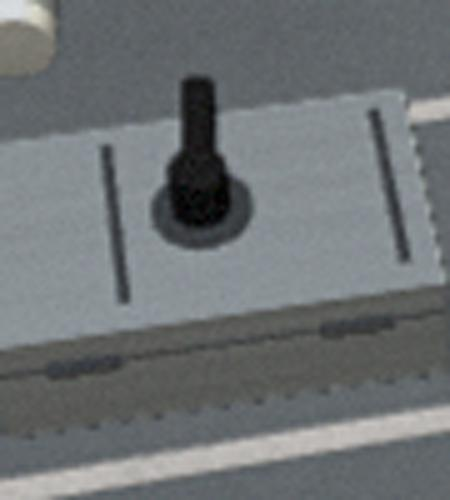

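```bash
python3 - <<'E'
from h import *
np.set_printoptions(precision=1,suppress=True)
t=cam("top");s=cam("scene")
f=lambda x,y:(290+x/5,185+y/5); g=lambda x,y:(170+x/5,170+y/5)
for n,d,h,e in(("top",t,f(347,246),f(356,376)),("scene",s,g(198,168),g(198,82))):
    H=onz(d,h,72)[0];E=onz(d,e,72)[0];v=(E-H)[:2]; print(n,H,E,np.linalg.norm(v),np.degrees(np.arctan2(v[1],v[0])))
print(tri(t,f(347,246),s,g(198,168)),tri(t,f(356,376),s,g(198,82)))
E
python3 go.py 568 -87 128
```

```text
top [568.2 -88.1  72. ] [528.3 -90.8  72. ] 40.02385208202978 -176.210661541483
scene [570.2 -87.3  72. ] [531.3 -90.2  72. ] 38.921094350931526 -175.730007169245
(array([568.2, -88. ,  69.9]), np.float64(0.7018226024491235)) (array([528.1, -91. ,  68.7]), np.float64(0.40132571381303916))
t 6.3333 pos [534.26  89.39 268.02] yaw -169.51287270246368 F [-0.6  -0.11  0.33] tilt [-0. -0. -1.] w 0.1708607697537405
tool shift to target [  -1.16 -179.55  140.06] joints [ 0.47  0.22 -0.14  0.   -1.22 -0.28]
```

Lock axis is at (568.5,-87.7), lever at about 184° yaw (0.11 rad from open). The box spans bay x -66..84 and y -40..52, well inside. I'll move to the head side of the lever.

```bash

python3 -m jog '[{"hand":0,"dx":0,"dy":0,"dz":0,"rx":0,"ry":0,"rz":0.113},{"hand":0,"dx":2,"dy":-40,"dz":0,"rx":0,"ry":0,"rz":0},{"hand":0,"dx":2,"dy":-40,"dz":10,"rx":0,"ry":0,"rz":0},{"hand":0,"dx":2,"dy":-40,"dz":10,"rx":0,"ry":0,"rz":0},{"hand":0,"dx":2,"dy":-40,"dz":10,"rx":0,"ry":0,"rz":0}]'
python3 -m jog '[{"hand":0,"dx":0,"dy":-40,"dz":10,"rx":0,"ry":0,"rz":0},{"hand":0,"dx":0,"dy":-3,"dz":30,"rx":0,"ry":0,"rz":0},{"hand":0,"dx":0,"dy":0,"dz":30,"rx":0,"ry":0,"rz":0},{"hand":0,"dx":0,"dy":0,"dz":0,"rx":0,"ry":0,"rz":0}]'
python3 go.py 540.3 -113.7 60
python3 - <<'E'
from h import *
np.set_printoptions(precision=1,suppress=True)
w=cam("wrist"); im=w["img"][:,:,::-1].copy()
cv2.imwrite("pics/w7.png",im)
P=pts(w); print(P[200,200],P[330,278])
E
```

```text
clock: 6.75
position: [537.4, -72.0, 238.1]
ee_rot: [-0.036, 0.999, -0.0, 0.0]
contact_force: [0.7, 0.2, 1.0]
gripper_width: 0.0
clock: 7.08
position: [536.2, -114.3, 162.3]
ee_rot: [-0.033, 0.999, 0.001, -0.006]
contact_force: [-1.1, -0.4, -1.3]
gripper_width: -0.2
t 7.0833 pos [ 536.22 -114.31  162.26] yaw -176.1883407350838 F [-1.13 -0.38 -1.26] tilt [-0.01  0.   -1.  ] w -0.17364854143394742
tool shift to target [ -5.4    0.13 102.2 ] joints [ 0.08  0.32 -0.27 -0.   -0.99 -0.02]
[ 590.5 -108.9   49.9] [ 536.3 -106.9  199.2]
```

View pics/w7.png

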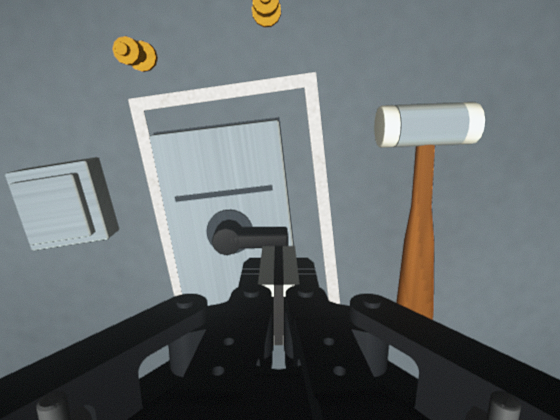

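The lever lies level in the image (hub 228,233, end 288,237), and the tip's landing spot at row ~203 is 6–7 mm clear of it on the head side. I'll descend to z ≈ 60.

```bash

python3 -m jog '[{"hand":0,"dx":-5,"dy":0,"dz":35,"rx":0,"ry":0,"rz":0},{"hand":0,"dx":0,"dy":0,"dz":35,"rx":0,"ry":0,"rz":0},{"hand":0,"dx":0,"dy":0,"dz":25,"rx":0,"ry":0,"rz":0},{"hand":0,"dx":0,"dy":0,"dz":7,"rx":0,"ry":0,"rz":0},{"hand":0,"dx":0,"dy":0,"dz":0,"rx":0,"ry":0,"rz":0}]'
python3 go.py 540.3 -113.7 60
python3 - <<'E'
from h import *
w=cam("wrist"); cv2.imwrite("pics/w8.png",w["img"][:,:,::-1])
w=cam("scene"); cv2.imwrite("pics/s8.png",cv2.resize(w["img"][120:290,130:330,::-1],None,fx=3.5,fy=3.5))
E
```

```text
clock: 7.55
position: [545.8, -112.4, 66.1]
ee_rot: [-0.036, 0.999, -0.0, -0.001]
contact_force: [-0.8, 1.1, 0.9]
gripper_width: 0.1
t 7.55 pos [ 545.77 -112.4    66.09] yaw -175.86031831669254 F [-0.83  1.07  0.86] tilt [-0. -0. -1.] w 0.07965204691526312
tool shift to target [ 5.54 -0.9   6.1 ] joints [ 0.09  0.45 -0.37  0.   -0.76 -0.02]
```

View pics/w8.png

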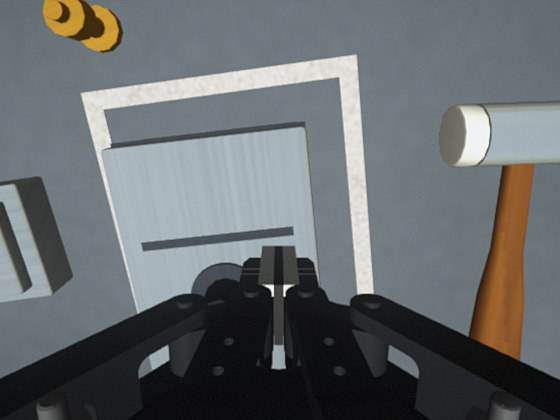

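View pics/s8.png

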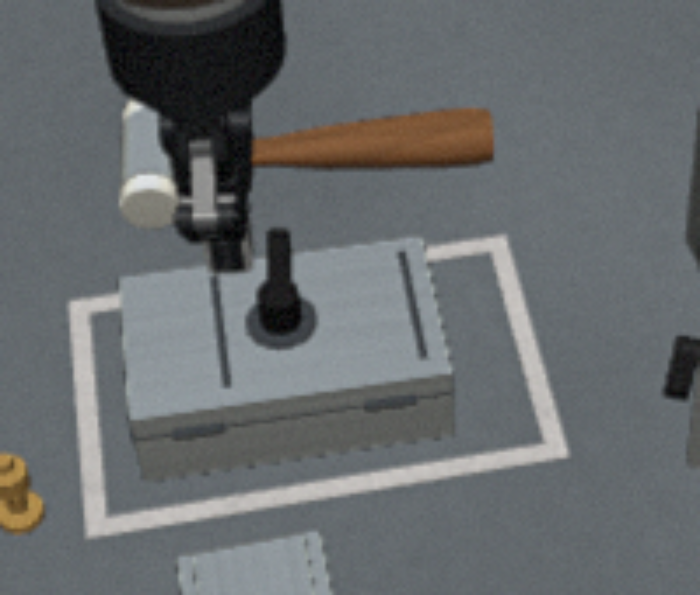

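```bash

python3 -m jog '[{"hand":0,"dx":5,"dy":0,"dz":6,"rx":0,"ry":0,"rz":0},{"hand":0,"dx":0,"dy":3,"dz":0,"rx":0,"ry":0,"rz":0},{"hand":0,"dx":0,"dy":2,"dz":0,"rx":0,"ry":0,"rz":0},{"hand":0,"dx":0,"dy":0,"dz":0,"rx":0,"ry":0,"rz":0}]'
python3 go.py 540.3 -113.7 60; python3 go.py 540.3 -113.7 60|head -1
python3 - <<'E'
from h import *
w=cam("scene"); cv2.imwrite("pics/s9.png",cv2.resize(w["img"][140:260,160:280,::-1],None,fx=5,fy=5))
E
python3 go.py 540.3 -113.7 60|head -1
```

```text
clock: 7.98
position: [540.7, -107.6, 61.3]
ee_rot: [-0.036, 0.999, -0.0, 0.001]
contact_force: [-1.0, -1.1, -0.4]
gripper_width: -0.1
t 7.9833 pos [ 540.67 -107.6    61.26] yaw -175.8961616846092 F [-1.01 -1.11 -0.36] tilt [ 0.  0. -1.] w -0.08659546872257096
tool shift to target [ 0.81 -6.06  1.26] joints [ 0.1   0.44 -0.39  0.   -0.74 -0.03]
t 7.9833 pos [ 540.67 -107.6    61.26] yaw -175.8961616846092 F [-1.01 -1.11 -0.36] tilt [ 0.  0. -1.] w -0.08659546872257096
t 8.0333 pos [ 540.65 -107.72   61.1 ] yaw -175.89717065380705 F [-0.13 -0.33 -0.19] tilt [ 0. -0. -1.] w 0.0013750099290587535
```

View pics/s9.png

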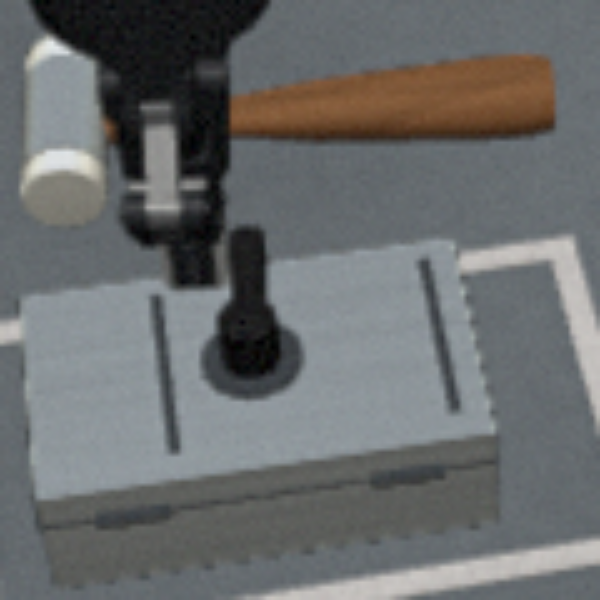

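```bash

python3 -m jog '[{"hand":0,"dx":0,"dy":1.5,"dz":0,"rx":0,"ry":0,"rz":0},{"hand":0,"dx":1.5,"dy":3,"dz":0,"rx":0,"ry":0,"rz":0.1},{"hand":0,"dx":1.5,"dy":3,"dz":0,"rx":0,"ry":0,"rz":0.1},{"hand":0,"dx":1.5,"dy":3,"dz":0,"rx":0,"ry":0,"rz":0.1},{"hand":0,"dx":1.5,"dy":3,"dz":0,"rx":0,"ry":0,"rz":0.1}]'
python3 go.py 568.5 -87.7 60
python3 - <<'E'
from h import *
w=cam("scene"); cv2.imwrite("pics/s10.png",cv2.resize(w["img"][140:260,160:280,::-1],None,fx=5,fy=5))
E
```

```text
clock: 8.45
position: [535.6, -94.3, 60.7]
ee_rot: [0.166, 0.986, -0.0, 0.001]
contact_force: [0.7, -1.2, 0.3]
gripper_width: 0.3
t 8.45 pos [535.57 -94.28  60.72] yaw 160.86589913755273 F [ 0.68 -1.19  0.25] tilt [ 0. -0. -1.] w 0.3039426615636806
tool shift to target [-28.96  17.01   0.75] joints [ 0.12  0.44 -0.41  0.   -0.73 -0.46]
```

View pics/s10.png

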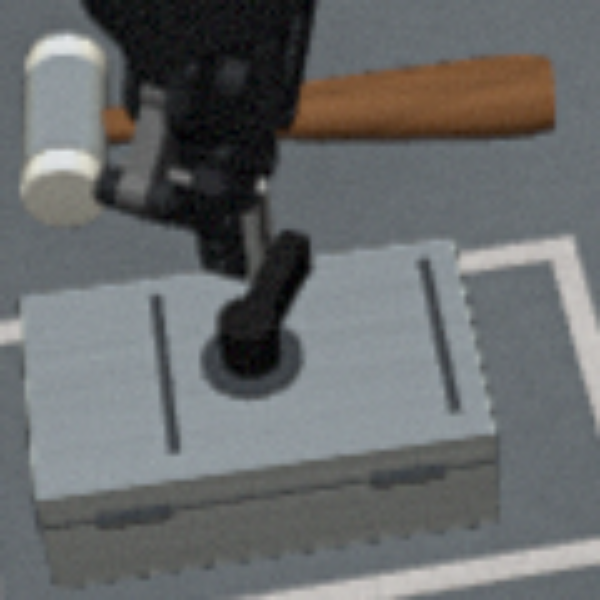

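The lever follows the finger and the box is unmoved. I'll continue round the axis.

```bash

python3 -m jog '[{"hand":0,"dx":1.5,"dy":3,"dz":0,"rx":0,"ry":0,"rz":0.1},{"hand":0,"dx":1.5,"dy":3,"dz":0,"rx":0,"ry":0,"rz":0.1},{"hand":0,"dx":1.5,"dy":3,"dz":0,"rx":0,"ry":0,"rz":0.1},{"hand":0,"dx":1.5,"dy":3,"dz":0,"rx":0,"ry":0,"rz":0.1},{"hand":0,"dx":1.5,"dy":3,"dz":0,"rx":0,"ry":0,"rz":0.1}]'
python3 go.py 568.5 -87.7 60
python3 -m jog '[{"hand":0,"dx":1.5,"dy":3,"dz":0,"rx":0,"ry":0,"rz":0.1},{"hand":0,"dx":1.5,"dy":3,"dz":0,"rx":0,"ry":0,"rz":0.1},{"hand":0,"dx":1.5,"dy":3,"dz":0,"rx":0,"ry":0,"rz":0.1}]'
python3 go.py 568.5 -87.7 60
python3 - <<'E'
from h import *
w=cam("scene"); cv2.imwrite("pics/s11.png",cv2.resize(w["img"][140:260,160:280,::-1],None,fx=5,fy=5))
E
```

```text
clock: 8.92
position: [536.1, -77.7, 60.4]
ee_rot: [0.404, 0.915, -0.0, -0.0]
contact_force: [0.1, -1.4, -0.3]
gripper_width: -0.2
t 8.9167 pos [536.12 -77.67  60.42] yaw 132.34173425486514 F [ 0.06 -1.37 -0.34] tilt [-0. -0. -1.] w -0.23880931585976728
tool shift to target [-29.22  17.18   0.41] joints [ 0.16  0.43 -0.41  0.   -0.73 -0.99]
clock: 9.17
position: [540.4, -68.7, 60.3]
ee_rot: [0.536, 0.844, -0.0, -0.0]
contact_force: [0.3, -0.6, -0.3]
gripper_width: 0.0
t 9.1667 pos [540.38 -68.66  60.31] yaw 115.15005034399475 F [ 0.28 -0.57 -0.25] tilt [-0. -0. -1.] w 0.005236813972124994
tool shift to target [-29.18  17.36   0.29] joints [ 0.17  0.44 -0.4   0.   -0.73 -1.3 ]
```

View pics/s11.png

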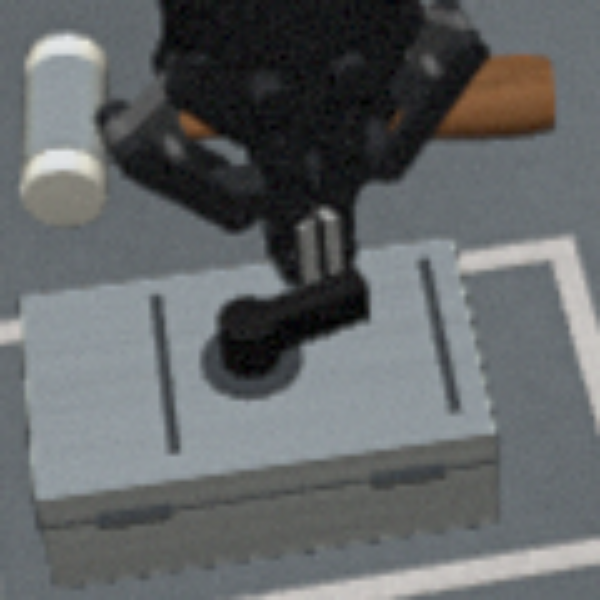

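```bash

python3 -m jog '[{"hand":0,"dx":0.8,"dy":1.5,"dz":0,"rx":0,"ry":0,"rz":0.05},{"hand":0,"dx":0.8,"dy":1.5,"dz":0,"rx":0,"ry":0,"rz":0.05},{"hand":0,"dx":0.8,"dy":1.5,"dz":0,"rx":0,"ry":0,"rz":0.05},{"hand":0,"dx":0.8,"dy":1.5,"dz":0,"rx":0,"ry":0,"rz":0.05},{"hand":0,"dx":0,"dy":0,"dz":0,"rx":0,"ry":0,"rz":0}]'
python3 go.py 568.5 -87.7 60
python3 - <<'E'
from h import *
w=cam("scene"); cv2.imwrite("pics/s12.png",cv2.resize(w["img"][140:260,160:280,::-1],None,fx=5,fy=5))
E
python3 go.py 568.5 -87.7 60
```

```text
clock: 9.63
position: [545.0, -63.4, 60.3]
ee_rot: [0.616, 0.788, -0.0, -0.0]
contact_force: [-0.4, -0.5, 1.0]
gripper_width: -0.1
t 9.6333 pos [545.02 -63.4   60.26] yaw 104.0003788648665 F [-0.36 -0.5   0.97] tilt [-0. -0. -1.] w -0.07263481129720349
tool shift to target [-29.26  16.9    0.25] joints [ 0.18  0.44 -0.39 -0.   -0.74 -1.51]
t 9.6833 pos [545.05 -63.45  60.25] yaw 104.06247563988913 F [-0.41  0.   -0.32] tilt [-0.  0. -1.] w -0.1259204269725623
tool shift to target [-29.22  16.86   0.24] joints [ 0.18  0.44 -0.39 -0.   -0.74 -1.5 ]
```

View pics/s12.png

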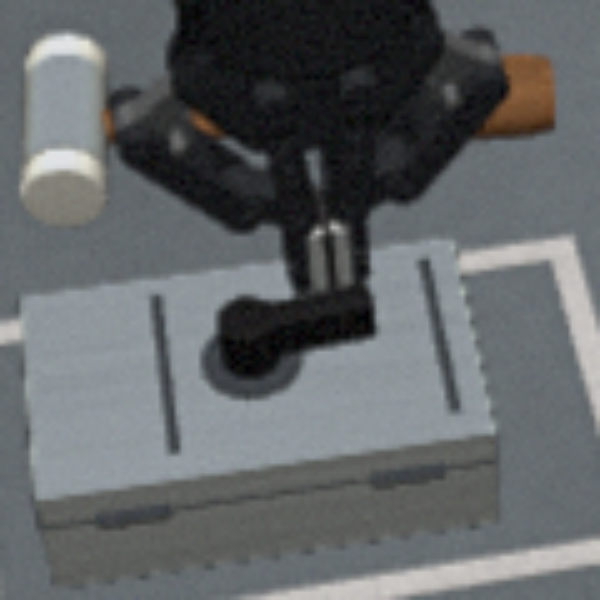

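```bash

python3 -m jog '[{"hand":0,"dx":0.5,"dy":0.9,"dz":0,"rx":0,"ry":0,"rz":0.03}]' | grep force
python3 -m jog '[{"hand":0,"dx":0.5,"dy":0.9,"dz":0,"rx":0,"ry":0,"rz":0.03}]'| grep force
python3 -m jog '[{"hand":0,"dx":0,"dy":0,"dz":0,"rx":0,"ry":0,"rz":0}]'| grep force
python3 -m jog '[{"hand":0,"dx":0.3,"dy":0.6,"dz":0,"rx":0,"ry":0,"rz":0.02}]'| grep force
python3 -m jog '[{"hand":0,"dx":0,"dy":0,"dz":0,"rx":0,"ry":0,"rz":0}]'| grep force
python3 go.py 568.5 -87.7 60
python3 - <<'E'
from h import *
w=cam("scene"); cv2.imwrite("pics/s13.png",cv2.resize(w["img"][140:260,160:280,::-1],None,fx=5,fy=5))
E
```

```text
contact_force: [-1.1, -0.1, 0.6]
contact_force: [-0.9, -0.3, -0.3]
contact_force: [-0.7, -0.5, 0.4]
contact_force: [-1.3, 0.0, 0.3]
contact_force: [-1.1, -0.8, 0.3]
t 10.1 pos [547.04 -61.7   60.24] yaw 99.30829017077619 F [-1.12 -0.76  0.29] tilt [-0.  0. -1.] w -0.08264984507467586
tool shift to target [-29.13  16.97   0.23] joints [ 0.18  0.45 -0.39 -0.   -0.74 -1.59]
```

View pics/s13.png

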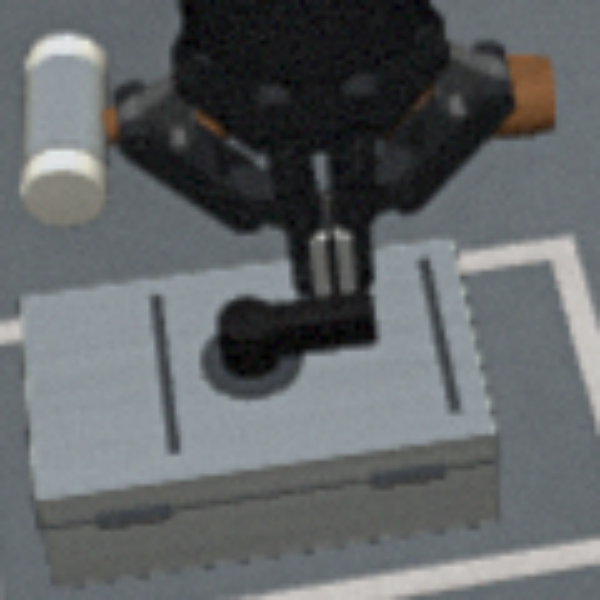

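```bash

for i in 1; do
python3 -m jog '[{"hand":0,"dx":0.3,"dy":0.6,"dz":0,"rx":0,"ry":0,"rz":0.02},{"hand":0,"dx":0,"dy":0,"dz":0,"rx":0,"ry":0,"rz":0}]'| grep force
python3 -m jog '[{"hand":0,"dx":0.3,"dy":0.6,"dz":0,"rx":0,"ry":0,"rz":0.02},{"hand":0,"dx":0,"dy":0,"dz":0,"rx":0,"ry":0,"rz":0}]'| grep force
python3 -m jog '[{"hand":0,"dx":0,"dy":0,"dz":0,"rx":0,"ry":0,"rz":0}]'| grep force
python3 -m jog '[{"hand":0,"dx":0,"dy":0,"dz":0,"rx":0,"ry":0,"rz":0}]'| grep force
done
python3 go.py 568.5 -87.7 60
python3 - <<'E'
from h import *
w=cam("scene"); cv2.imwrite("pics/s14.png",cv2.resize(w["img"][140:260,160:280,::-1],None,fx=5,fy=5))
a=cv2.imread("pics/s13.png").astype(int);b=cv2.imread("pics/s14.png").astype(int)
# box motion check: edge shift in the lower half
p=cv2.phaseCorrelate(a[380:600,20:520].mean(2),b[380:600,20:520].mean(2));print(p)
c=cv2.imread("pics/s8.png")
E
```

```text
contact_force: [-3.1, 0.6, 1.6]
contact_force: [-2.1, -0.3, 0.5]
contact_force: [-2.5, 0.2, 1.5]
contact_force: [-2.6, -0.1, -0.3]
t 10.65 pos [548.19 -60.95  60.21] yaw 96.9824776154055 F [-2.62 -0.08 -0.25] tilt [-0. -0. -1.] w 0.13922981433367454
tool shift to target [-29.02  16.91   0.21] joints [ 0.18  0.45 -0.39 -0.   -0.74 -1.63]
((-0.023503513550366506, 0.7039472108563842), 0.41294182131242074)
```

View pics/s14.png

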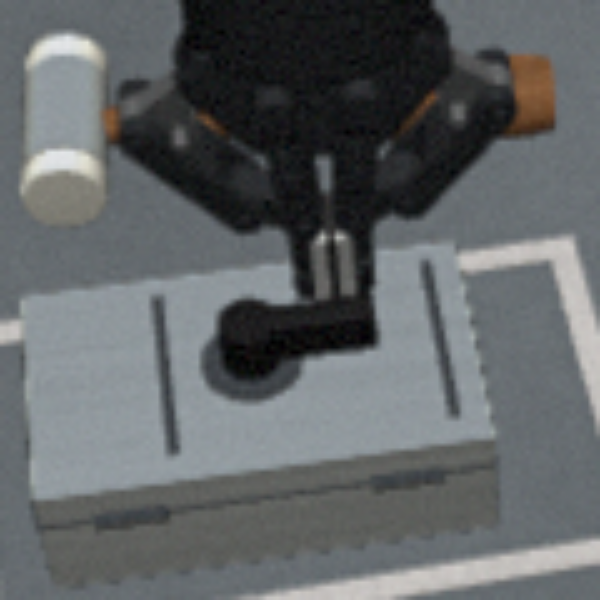

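The force rose from about 1.1 to 2.6 N and the box moved by under 1 mm, so the lever is on its stop. I'll back off, lift, and look again.

```bash

python3 -m jog '[{"hand":0,"dx":0,"dy":-5,"dz":0,"rx":0,"ry":0,"rz":0},{"hand":0,"dx":0,"dy":-8,"dz":0,"rx":0,"ry":0,"rz":0},{"hand":0,"dx":0,"dy":0,"dz":-25,"rx":0,"ry":0,"rz":0},{"hand":0,"dx":0,"dy":0,"dz":-35,"rx":0,"ry":0,"rz":0},{"hand":0,"dx":0,"dy":0,"dz":-35,"rx":0,"ry":0,"rz":0}]'
python3 -m jog '[{"hand":0,"dx":0,"dy":-20,"dz":-35,"rx":0,"ry":0,"rz":0},{"hand":0,"dx":0,"dy":-30,"dz":-35,"rx":0,"ry":0,"rz":0},{"hand":0,"dx":0,"dy":-35,"dz":-10,"rx":0,"ry":0,"rz":0},{"hand":0,"dx":0,"dy":-30,"dz":0,"rx":0,"ry":0,"rz":0},{"hand":0,"dx":0,"dy":0,"dz":0,"rx":0,"ry":0,"rz":0}]'
python3 go.py 568.5 -87.7 60
python3 meas.py
python3 - <<'E'
from h import *
w=cam("wrist"); cv2.imwrite("pics/w15.png",w["img"][:,:,::-1])
w=cam("top"); cv2.imwrite("pics/t15.png",w["img"][:,:,::-1])
E
```

```text
clock: 11.12
position: [534.8, -62.6, 155.9]
ee_rot: [0.663, 0.749, -0.0, -0.0]
contact_force: [1.3, 0.6, 0.4]
gripper_width: -0.1
clock: 11.53
position: [419.5, -76.6, 233.1]
ee_rot: [0.663, 0.749, 0.001, 0.0]
contact_force: [-0.6, -0.1, -0.3]
gripper_width: 0.1
t 11.5333 pos [419.46 -76.62 233.05] yaw 96.92573403009216 F [-0.59 -0.05 -0.33] tilt [ 0.  0. -1.] w 0.06082658616130973
tool shift to target [-29.25 146.19 173.36] joints [ 0.2   0.04 -0.44 -0.   -1.09 -1.65]
scene box ((576.2154541015625, -87.86863708496094), (100.80279541015625, 149.6360626220703), 9.6242036819458) meanz 50.17298119330459
 corners in bay [[-64.90554318669565, -33.94715041442095], [84.6433587401734, -39.05397439050876], [88.08360295999786, 61.690085157451975], [-61.46529896687118, 66.79690913353978]]
scene lever px [203 199  32  16 354] z pct [59.5 70.5 73.6]
scene lever rect ((572.3800659179688, -71.870361328125), (22.4346981048584, 49.02534103393555), 2.940027952194214) [[559.9202270507812, -47.96529769897461], [562.4347534179688, -96.92611694335938], [584.8399047851562, -95.77542114257812], [582.3253784179688, -46.814605712890625]]
top box ((569.1146850585938, -86.79949188232422), (90.77296447753906, 149.99169921875), 10.016265869140625) meanz 50.39775841736311
 corners in bay [[-67.09021340131872, -36.193211738242034], [82.84564250793326, -40.28624466734499], [85.32273556723176, 50.452878372154665], [-64.61310861046867, 54.54594004904157]]
top lever px [332 228  34  14 261] z pct [70.2 72.2 74.2]
top lever rect ((567.7836303710938, -71.30101013183594), (18.667116165161133, 51.06122970581055), 2.715141773223877) [[557.2511596679688, -46.24119186401367], [559.6699829101562, -97.2450942993164], [578.3161010742188, -96.36082458496094], [575.8972778320312, -45.35692596435547]]
```

View pics/t15.png

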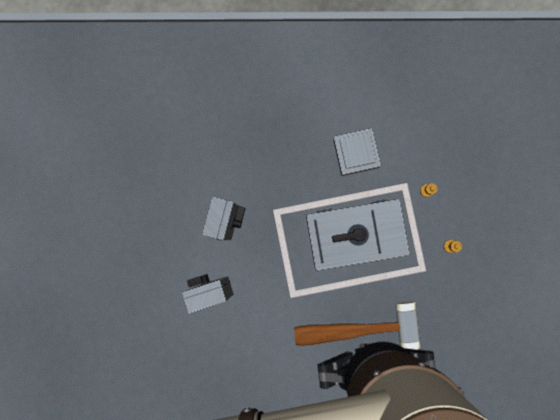

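View pics/w15.png

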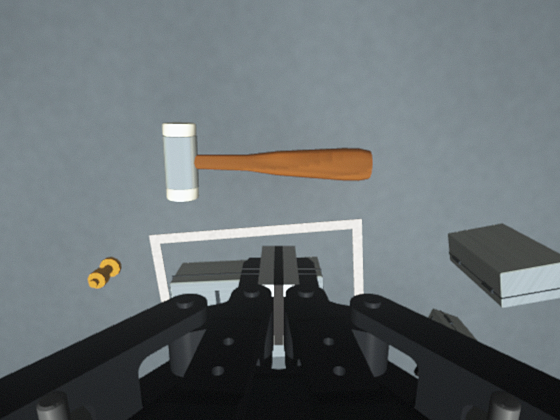

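View pics/scene6.png

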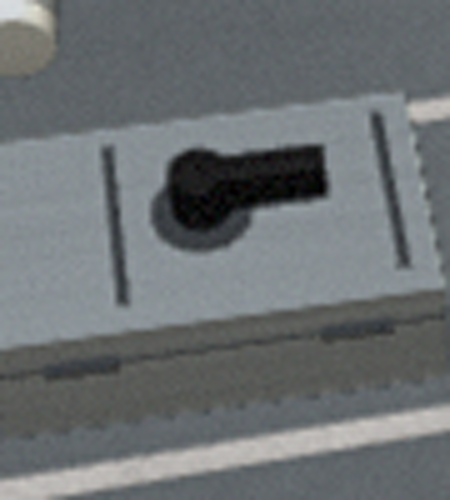

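View pics/top6.png

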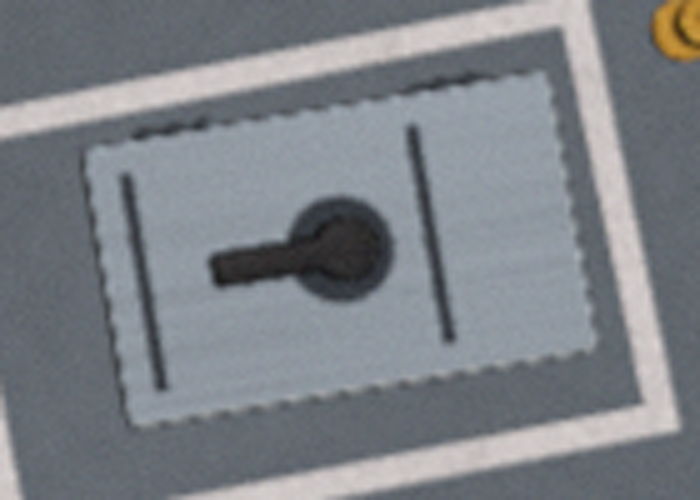

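The lever lies along the box toward the foot (hub 347,247 → end 213,271 in the crop), parallel to the box sides to within about 1°. As a last check I'll compare the bystanders with the first top picture, then hand in.

```bash
python3 - <<'E'
import cv2,numpy as np
a=cv2.imread("pics/top0.png").astype(int);b=cv2.imread("pics/t15.png").astype(int)
for n,(x0,y0,x1,y1) in dict(anvil=(330,125,385,178),mallet=(290,300,400,348),malhead=(395,298,425,330),p1=(418,180,442,200),p2=(442,236,466,256),small1=(200,195,248,244),small2=(180,272,236,314)).items():
    d=abs(a-b)[y0:y1,x0:x1].max(2); print(n,np.percentile(d,99),(d>40).sum())
from bench import arm
s=arm.read_state();print(s["clock"],s["contact_force"],abs(s["joint_vel"]).max())
arm.job_done()
E
```

```text
anvil 9.0 0
mallet 95.0 193
malhead 8.409999999999968 0
p1 9.0 0
p2 9.0 0
small1 9.0 0
small2 9.0 0
11.7333 [ 0.46298196  0.26194127 -0.57354383] 0.025983814677515295
the job is handed in; nothing more can be done
```

```bash
python3 - <<'E'
import cv2,numpy as np
a=cv2.imread("pics/top0.png").astype(int);b=cv2.imread("pics/t15.png").astype(int)
d=abs(a-b)[300:348,290:400].max(2); v,u=np.nonzero(d>40); print(u.min()+290,u.max()+290,v.min()+300,v.max()+300)
E
```

```text
360 399 342 347
```

The job is done and handed in at about 11.7 s of the 48 s allowed.

**What I did:** I pushed the largest box with the shut fingertips, high on its lock face. It toppled onto its back inside the tape, lock up. I then swept the lever clockwise until the push force rose from about 1.1 N to 2.6 N and the box shifted by under 1 mm, which I took as the stop. I backed off and lifted clear.

**Last checks:**
- **Box:** it spans about -67 to 85 mm along the bay's x and -40 to 55 mm along its y, against limits of ±115 and ±75 mm. Its lid face is at about 50 mm.
- **Lever:** it points to the foot, parallel to the box sides to within about 1° in the top view. A rectangle fitted to the lever and hub together read several degrees off. I discounted it because the hub skews the fit.
- **Bystanders:** the anvil, posts, mallet head and the small boxes show no change from the first picture. The mallet handle's crop did differ, but only in rows 342–347 at its bottom edge, where the gripper, 233 mm up, comes into view.
- **Scene camera:** its box width read 101 mm instead of 90 because it also caught the side wall. I used the top view's 90.8 mm.

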